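Spacer rings on the sample-huller spindle

ROBOT

A 6-joint arm with a two-finger parallel gripper is mounted at the origin on the work surface. World frame = base frame: x ahead of the robot, y to its left, z up, the work surface at z = 0. Lengths are in m, angles in rad, forces in N, time in s.
With the tool pointing down it reaches from about 0.3 to 0.825 m from the base axis. Payload 5.4 kg.
Tool frame: the origin (TCP) lies at the very end of the fingers, on their centre line; the grasp point (between the pads) lies 19 mm behind it; z points along the fingers, y is the line along which they close (so a half turn about z gives the same grasp; the last joint's range is limited). The gripper opens to 92 mm and grips with 3 to 60 N. Pads are 20 mm wide; open, the fingers measure 128 mm over their backs; the gripper's body (75 mm by 189 mm) begins 69 mm behind the grasp point.
Start: joints at [0.965, 0.158, 1.597, -0, 1.386, -0.21], TCP at [0.222, 0.531, 0.215] pointing down, gripper open.
Joint ranges: [-2.91, 2.91], [-0.94, 2.29], [0.18, 2.7], [-1.29, 4.43], [0.17, 2.64], [-3, 3]. Speed limits (rad/s): [2.57, 2.57, 3.14, 3.14, 3.14, 3.14].

INTERFACE

Orientations are given as a rotation vector (axis times angle).
In Python, from workcell import bot gives the robot as it stands. Calls block until the motion is done:
- bot.goto(position, orientation): joint-space move of the TCP to a pose.
- bot.line_to(position, rot=None, max_speed=0.15): straight line of the TCP; rot=None keeps the orientation; max_speed is the mean speed in m/s.
- bot.set_joints(angles): joint-space move.
- bot.set_gripper(opening, newtons=None): opening from 0.0 (shut) to 1.0 (fully open); newtons is the grip in N (None keeps the last); returns when the fingers have stopped.
- bot.hold(seconds).
- bot.inverse_kinematics(position, orientation): joint angles nearest the present ones, or None.
- bot.read_camera(name): name is "scene" or "top"; returns a dict with "pixels" (480x640x3 uint8, blue, green, red), "fx", "fy", "cx", "cy" (pixels), "R" (3x3) and "t" (3): a world point X has camera coordinates R X + t. Camera axes: x right, y down, z forward; pixel columns grow to the right and rows downward; lengths in m; the calibration is good to about 2 mm. A picture is of the moment at which its call begins. There is no depth.
A pose or a line that the arm cannot do raises bot.MotionError and nothing moves.
- bot.job_done(): hands the job in; it is judged then, once.
Readings, each from a call of its own:
- bot.current_clock(): time.
- bot.current_joints(): joint angles.
- bot.current_joint_vel(): joint speeds.
- bot.current_effort(): joint torques, N m.
- bot.current_ee_pos(): TCP position.
- bot.current_tool_rot(): TCP orientation.
- bot.current_contact_force(): force on the tool from outside, world axes, zero at the start.
- bot.current_ft_torque(): the same for the moment, N m.
- bot.current_opening(): opening from 0.0 (shut) to 1.0 (fully open).
- bot.current_grip_force(): force on a finger pad.
Only numpy, scipy, OpenCV 4.12 (cv2) and the standard library are available. Lean on these libraries where they do the work, as an engineer would, in place of code of your own. Each camera call takes 0.05 s, during which the arm holds its last target. There are 200 camera calls.

TASK

Build up the spindle of the sample huller: thread the three spacer rings from the black tray onto the upright arbor, thickest first, then the middle one, then the thinnest. When all three are on, press the stack straight down until you feel the stiff copper seat come up hard against the stop inside its housing, and keep pressing it there with about 20 N for one second; never push a ring against the spindle or the stack with more than 40 N. Let go of everything and leave the cup, the dial gauge and the jar where they are.

Things in the scene. Friction and masses are not known exactly. Their poses are not given: they have to be found in the camera images.
- thick_mid (a point): Brass spacer ring, 48 mm outside diameter, 22 mm bore, 18 mm thick, about 0.22 kg; the point is its centre (half-way up, in the bore), z along the bore. It starts lying flat on the tray's black floor.
- middle_mid (a point): Bare aluminium spacer ring, 48 mm outside diameter, 22 mm bore, 13 mm thick, about 55 g; the point is its centre, z along the bore. Starts flat on the tray.
- thin_mid (a point): Red plastic spacer ring, 48 mm outside diameter, 22 mm bore, 9 mm thick, about 20 g; the point is its centre, z along the bore. Starts flat on the tray.
- thick: The brass ring itself; origin at the centre of its underside.
- middle: The aluminium ring itself; origin at the centre of its underside.
- thin: The red ring itself; origin at the centre of its underside.
- spindle: Fixed spindle: a green cast base 150 x 130 x 22 mm carrying a low dark steel housing (52 mm in diameter, its top 30 mm above the underside) and an upright plain steel arbor 20 mm in diameter (1 mm clear of the ring bores all round). Origin at the centre of the base's underside, on the arbor's axis; z up along the arbor.
- arbor_tip (a point): Top of the arbor, on its axis, 119 mm above the base's underside; the last 8 mm taper from 20 to 9 mm diameter. The height of the seat's stop in the housing below differs each time, cannot be seen and is not measured: it is felt, as the push rises steeply above the sliding load.
- seat: Copper seat for the rings, a flange 40 mm wide and 8 mm thick round the arbor; origin on the axis in its top face, z up. It slides down stiffly under an added 5 to 7 N, stays where it is left and not moved by the rings' weight (3 N). Starts 48 to 69 mm above the base's underside; after 4 to 14 mm of travel it meets a hard hidden stop. Stacked on it, ring centres lie 9, 24.5 and 35.5 mm up.
- tray: Fixed inspection tray, black floor 240 x 360 mm, 8 mm high (origin under its centre, z up), with a wooden rim 18 mm high and 12 mm wide.
- cup: White sample cup, 60 mm wide, 35 mm high, standing on the black pocket scale (75 x 130 x 21 mm); origin at its underside. Bystander.
- gauge: Dial thickness gauge lying flat, about 90 x 150 mm, 22 mm high, black dial and grey C-frame; origin on the table between dial and frame. Bystander.
- jar: Small glass sample jar, 48 mm wide, 70 mm high; origin at its underside. Bystander.
There are look-alikes about, which are no part of the job. Of the things that look like the thick, the largest one is meant. Several things have the shape of the middle; the one meant has the colours described above.

How it is judged:
On the way, in this order (a step that is already met when the one before it is completed fails the run):
1. the brass ring is threaded on the arbor, down to the copper seat (horizontal distance between thick_mid and arbor_tip below 0.003 m and z of thick_mid in the frame of seat below 0.011 m and not (horizontal distance between middle_mid and arbor_tip below 0.003 m and z of middle_mid in the frame of seat below 0.0265 m) and not (horizontal distance between thin_mid and arbor_tip below 0.003 m and z of thin_mid in the frame of seat below 0.0375 m)), for 0.1 s.
2. then the aluminium ring is threaded, down on the brass one (horizontal distance between each of thick_mid, middle_mid and arbor_tip below 0.003 m and z of thick_mid in the frame of seat below 0.011 m and z of middle_mid in the frame of seat below 0.0265 m and not (horizontal distance between thin_mid and arbor_tip below 0.003 m and z of thin_mid in the frame of seat below 0.0375 m)), for 0.1 s.
3. then the red ring is threaded, down on the aluminium one (horizontal distance between each of thick_mid, middle_mid, thin_mid and arbor_tip below 0.003 m and z of thick_mid in the frame of seat below 0.011 m and z of middle_mid in the frame of seat below 0.0265 m and z of thin_mid in the frame of seat below 0.0375 m), for 0.02 s.
4. the stack, with the seat pushed down from its start, is pressed against the stop: between 14 and 30 N on the seat, kept for 0.6 s (all of step 3 and distance of seat from where it was at the start of the episode above 0.003 m and contact force between thick and seat between 14 and 30 N), for 0.6 s.
At the end, for the whole second after the job is handed in: The seat stands over 3 mm below its start; on it, round the arbor, sit the brass, aluminium and red rings in that order upwards, centres within 2 mm of 9, 24.5 and 35.5 mm above the seat, within 2.5 mm of the axis, level within 0.06 rad, at rest (distance of seat from where it was at the start of the episode above 0.003 m and horizontal distance between each of thick_mid, middle_mid, thin_mid and arbor_tip below 0.0025 m and z of thick_mid in the frame of seat between 0.007 and 0.011 m and angle between each of thick_mid, middle_mid, thin_mid's own z axis and vertical below 0.06 rad and linear speed of each of thick, middle, thin below 0.01 m/s and z of middle_mid in the frame of seat between 0.0225 and 0.0265 m and z of thin_mid in the frame of seat between 0.0335 and 0.0375 m); the robot touches nothing.
It fails at once if a ring is pressed on the spindle, on the seat or on another ring with more than 40 N (contact force between any of thick, middle, thin and spindle above 40 N or contact force between thick and seat above 40 N or contact force between thin and middle above 40 N or contact force between middle and thick above 40 N).
It fails at once if the cup, the gauge or the jar is moved more than 20 mm (distance of any of cup, gauge, jar from where it was at the start of the episode above 0.02 m).
It also fails if it takes over 72 s, if anything falls off the work surface, if the arm or the gripper's body presses on something with over 40 N, if the wrist force passes 120 N, or if a joint passes its speed limit or range.

## Working session

There is one attempt and no reset: what is moved stays moved. The work goes in short steps, each a Python script; the robot and the scene stay as the last script left them, time stands still between calls to the robot, and variables do not carry over. Pictures are saved under pics/ and viewed, at most 10 in all, crops included, and the job is handed in when it is done.

```bash
mkdir -p pics; python3 - <<'E'
from workcell import bot
import cv2,numpy as np
for n in("scene","top"):
    c=bot.read_camera(n); cv2.imwrite(f"pics/{n}0.png",c["pixels"])
    print(n,c["fx"],c["fy"],c["cx"],c["cy"],np.round(c["R"],4).tolist(),np.round(c["t"],4).tolist())
print(bot.current_clock(),bot.current_tool_rot(),bot.current_contact_force())
E
```

```text
scene 432.9981613605549 432.9981613605549 313.7622345703573 241.31476478144137 [[0.0016, 0.9999, -0.0117], [0.5955, -0.0103, -0.8033], [-0.8033, -0.0057, -0.5955]] [0.0218, -0.2462, 1.3562]
top 589.3695003089682 589.3695003089682 314.9691621957101 232.37891597063123 [[0.0052, -1.0, -0.001], [-0.977, -0.0048, -0.2133], [0.2133, 0.0021, -0.977]] [-0.0384, 0.5507, 0.9594]
0.1 [-6.17438935e-01 -3.07967383e+00  2.43613171e-03] [-0.09839571  0.58598674  0.00484806]
```

View pics/scene0.png

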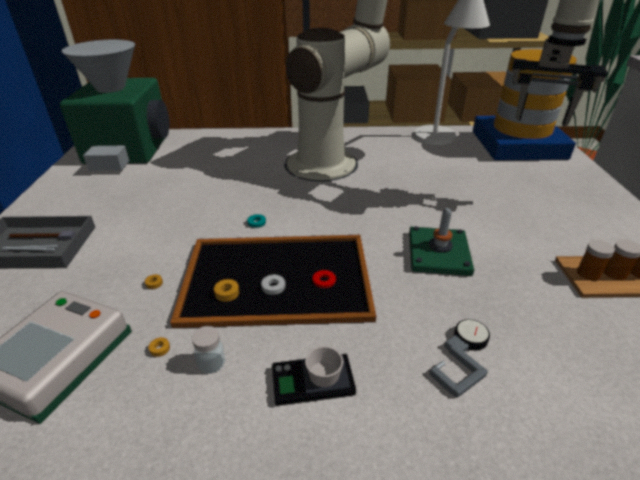

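View pics/top0.png

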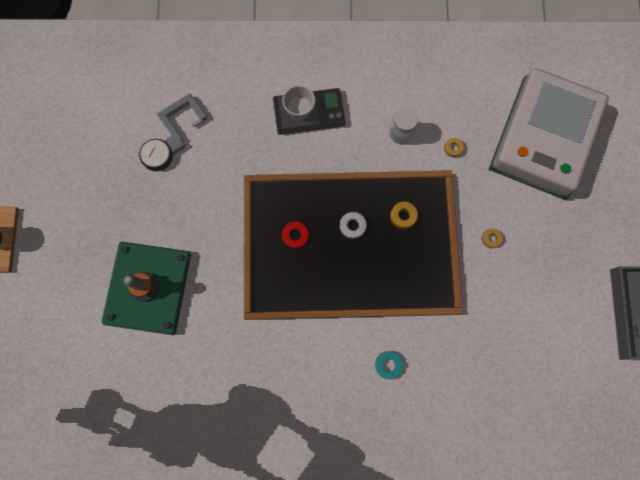

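Top image: a brass ring is on the tray at (404,215), and two smaller brass ones lie off it at (454,147) and (492,238). The largest, on the tray, is meant. The rings shaped like the middle one are bare aluminium at (353,225) and teal at (390,365), so aluminium. Red is at (295,235), and the spindle tip is near (128,281). I'll confirm with an enlarged crop and measure.

```bash
cat > h.py <<'E'
from workcell import bot
import cv2,numpy as np
def ray(c,u,v):
    R=np.array(c["R"]);t=np.array(c["t"])
    d=R.T@np.array([(u-c["cx"])/c["fx"],(v-c["cy"])/c["fy"],1.]); return -R.T@t,d
def plane(c,u,v,z):
    o,d=ray(c,u,v); return o+d*(z-o[2])/d[2]
def proj(c,X):
    p=np.array(c["R"])@X+np.array(c["t"]); return p[0]/p[2]*c["fx"]+c["cx"],p[1]/p[2]*c["fy"]+c["cy"]
def blobs(c,lo,hi,box,amin=60):
    x0,y0,x1,y1=box; hsv=cv2.cvtColor(c["pixels"],cv2.COLOR_BGR2HSV)[y0:y1,x0:x1]
    m=cv2.inRange(hsv,lo,hi); cs,_=cv2.findContours(m,cv2.RETR_EXTERNAL,cv2.CHAIN_APPROX_NONE)
    return [k+np.array([[x0,y0]]) for k in sorted(cs,key=cv2.contourArea,reverse=True) if cv2.contourArea(k)>amin]
def cen(k):
    M=cv2.moments(k); return M["m10"]/M["m00"],M["m01"]/M["m00"]
E
python3 - <<'E'
from h import *
t=bot.read_camera("top");s=bot.read_camera("scene")
cv2.imwrite("pics/crop1.png",cv2.resize(t["pixels"][125:385,100:500],None,fx=2,fy=2,interpolation=cv2.INTER_CUBIC))
cv2.imwrite("pics/crop2.png",cv2.resize(s["pixels"][195:285,400:485],None,fx=6,fy=6,interpolation=cv2.INTER_CUBIC))
for n,lo,hi,z in(("thick",(10,100,60),(35,255,255),.017),("mid",(0,0,90),(179,60,255),.0145),("thin",(0,150,60),(8,255,255),.0125)):
    for nm,c,box in(("top",t,(258,185,440,305)),("scene",s,(200,250,350,310))):
        for k in blobs(c,lo,hi,box,40)[:2]:
            u,v=cen(k);(cx,cy),r=cv2.minEnclosingCircle(k); P=plane(c,u,v,z)
            print(n,nm,round(u,1),round(v,1),P.round(4),"diam",round(2*r/c["fx"]*np.linalg.norm(np.array(c["R"])@P+c["t"]),4))
for nm,c,box in(("top",t,(95,235,200,340)),("scene",s,(400,220,485,285))):
    k=blobs(c,(60,80,20),(95,255,255),box)[0]; r=cv2.minAreaRect(cv2.convexHull(k))
    print("base",nm,r,plane(c,*r[0],.018).round(4))
E
```

```text
thick top 403.5 214.3 [ 0.5945 -0.1959  0.017 ] diam 0.0518
thick scene 226.4 289.3 [ 0.5948 -0.198   0.017 ] diam 0.0537
mid top 352.4 224.4 [ 0.5758 -0.1032  0.0145] diam 0.0477
mid scene 273.3 283.1 [ 0.5746 -0.1054  0.0145] diam 0.0471
thin top 294.7 234.3 [0.5574 0.0011 0.0125] diam 0.0489
thin scene 323.8 278.2 [ 0.559  -0.0016  0.0125] diam 0.0484
base top ((145.79017639160156, 287.65130615234375), (73.47357177734375, 86.3669662475586), 10.84030532836914) [0.4586 0.2626 0.018 ]
base scene ((441.11871337890625, 250.89768981933594), (64.71160125732422, 43.7320442199707), 4.23639440536499) [0.4778 0.2601 0.018 ]
```

View pics/crop1.png

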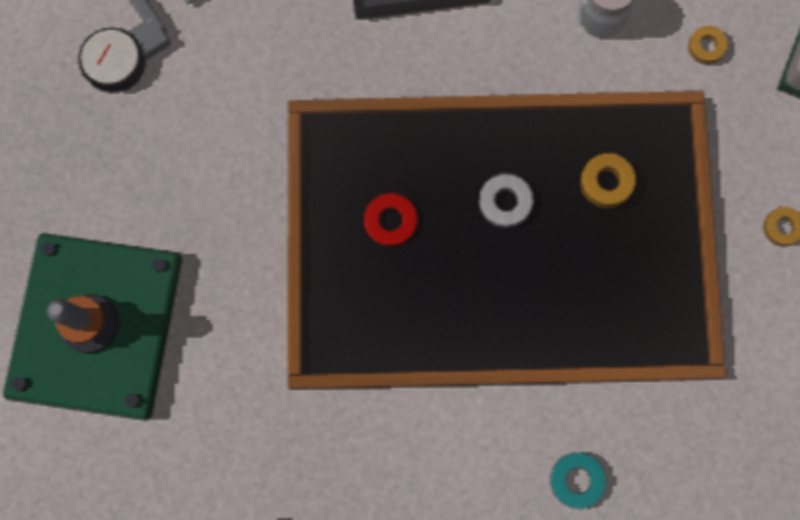

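View pics/crop2.png

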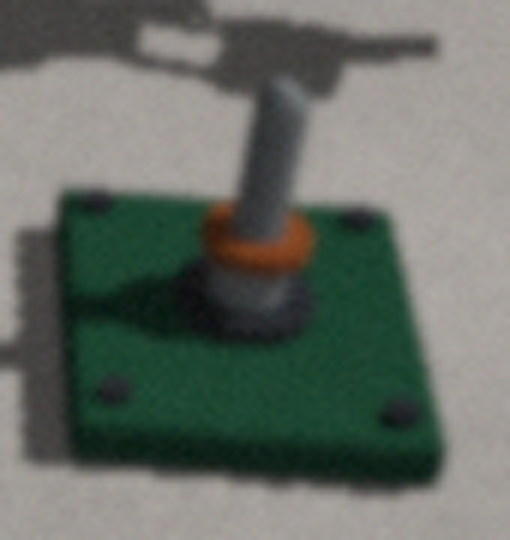

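The crop confirms the large brass ring, the bare aluminium ring and the red ring on the tray; the off-tray brass rings are clearly smaller and the look-alike is teal. In the scene crop the arbor tip is at scene px (447.5,208.8) and the copper seat at about (443,235). Next I triangulate the tip and pick up the brass ring, squeezing in two directions to centre it.

```bash
cat >> h.py <<'E'
def tri(c1,p1,c2,p2):
    o1,d1=ray(c1,*p1);o2,d2=ray(c2,*p2)
    k=np.linalg.lstsq(np.c_[d1,-d2],o2-o1,rcond=None)[0]; a=o1+k[0]*d1;b=o2+k[1]*d2
    return (a+b)/2,np.linalg.norm(a-b)
Y=np.array([0,np.pi,0])                       # fingers close along world y
X=np.pi*np.array([np.sqrt(.5),np.sqrt(.5),0]) # close along world x
X2=np.pi*np.array([-np.sqrt(.5),np.sqrt(.5),0])
OP=lambda mm: mm/92.
E
python3 - <<'E'
from h import *
t=bot.read_camera("top");s=bot.read_camera("scene")
print("tip",tri(t,(128,280),s,(447.5,209.3)), plane(t,128,280,.119),plane(s,447.5,209.3,.119))
print("screws",plane(t,145.4,287.1,.024),plane(s,400+np.mean([95,360,113,402])/6,195+np.mean([201,219,390,410])/6,.024))
k=blobs(t,(3,120,40),(14,255,255),(110,260,170,310),20);k2=blobs(s,(3,120,40),(14,255,255),(425,220,460,250),20)
print("seat",[cen(q) for q in k],[cen(q) for q in k2])
p=np.array([.5946,-.197,0]); at=lambda z:p+[0,0,z]
for r in(X,X2,Y):
    q=bot.inverse_kinematics(at(.06),r); print(None if q is None else np.round(q,2))
c0=bot.current_clock()
q=[bot.inverse_kinematics(at(.06),r) for r in(X,X2)]; r=X if abs(q[0][5])<abs(q[1][5]) else X2
bot.set_gripper(OP(70),12); bot.goto(at(.06),r); bot.line_to(at(.011)); print("t",bot.current_clock()-c0)
bot.set_gripper(0,8); print("open",bot.current_opening()*92,bot.current_ee_pos())
bot.set_gripper(OP(70)); bot.line_to(at(.035)); bot.goto(at(.035),Y); bot.line_to(at(.011))
bot.set_gripper(0,30); print("open",bot.current_opening()*92,bot.current_ee_pos(),bot.current_contact_force())
bot.line_to(at(.15)); print("t",bot.current_clock()-c0,bot.current_opening()*92,bot.current_contact_force(),bot.current_grip_force())
E
```

```text
tip (array([0.45893673, 0.26300661, 0.11507471]), np.float64(0.0015795355791592795)) [0.45855161 0.26256893 0.119     ] [0.46538551 0.25991344 0.119     ]
screws [0.4588622  0.26159087 0.024     ] [0.46714448 0.26004974 0.024     ]
seat [(142.2389937106918, 285.373427672956)] [(442.2128060263653, 235.6723163841808)]
[-0.51  0.44  1.57 -0.    1.13 -0.51]
[-0.51  0.44  1.57  0.    1.13  2.63]
[-0.51  0.44  1.57  0.    1.13 -2.08]
t 3.9083000000000006
open 46.94089483936228 [ 0.59471845 -0.19700616  0.0111909 ]
open 47.60050651385948 [ 0.59475157 -0.19717973  0.01140646] [-0.16971497  0.09607452  1.90557125]
t 8.45 47.56045861181771 [ 0.48385258  0.62388566 -2.14740674] 29.999448750168085
```

```bash
cat >> h.py <<'E'
def F(n=4):
    a=[]
    for _ in range(n): a.append(bot.current_contact_force()); bot.hold(.01)
    return np.mean(a,0)
def lower(p,zend,base,step=.002,fz=2.5,gain=1.5e-4,verbose=True,flat=1.0):
    """step down, sliding sideways off any side load; stop on upward load fz"""
    p=np.array(p,float); log=[]
    while p[2]>zend+1e-6:
        p[2]=max(zend,p[2]-step); bot.line_to(p,max_speed=.04); f=F()-base
        log.append(np.r_[p*1e3,f].round(1).tolist())
        if f[2]>fz: break
        l=f[:2]; n=np.linalg.norm(l)
        if n>flat: p[:2]+=np.clip(gain*l,-.0008,.0008)
    if verbose: [print(x) for x in log]
    return p,f
E
python3 - <<'E'
from h import *
s=bot.read_camera("scene");c0=bot.current_clock()
for h in(.05,.055,.06,.065): print(h,np.round(proj(s,np.array([.460,.2615,h])),1))
p=np.array([.460,.2615,.145]); bot.goto(p,Y); bot.line_to(p-[0,0,.02]);bot.hold(.2)
b=F(8); print("base",b,bot.current_ee_pos(),bot.current_clock()-c0)
p,f=lower(p-[0,0,.02],.098,b,.003,fz=6)
print(p,f,bot.current_clock()-c0,bot.current_clock())
cv2.imwrite("pics/th1.png",cv2.resize(bot.read_camera("scene")["pixels"][150:290,370:510],None,fx=4,fy=4,interpolation=cv2.INTER_CUBIC))
E
```

```text
0.05 [442.2 234.5]
0.055 [442.6 232.6]
0.06 [443.  230.8]
0.065 [443.4 228.9]
base [ 0.13906172  0.13873837 -2.02800821] [0.46054396 0.26156141 0.12572015] 2.2916999999999987
[460.0, 261.5, 122.0, -0.5, -0.1, 0.3]
[460.0, 261.5, 119.0, -0.4, -0.5, -0.1]
[460.0, 261.5, 116.0, 0.1, -0.1, 0.0]
[460.0, 261.5, 113.0, 2.6, -0.7, -1.6]
[460.4, 261.4, 110.0, 2.7, -0.6, -1.5]
[460.8, 261.3, 107.0, 2.6, -0.7, -1.7]
[461.2, 261.2, 104.0, 0.5, -0.2, -0.8]
[461.2, 261.2, 101.0, 0.3, -0.2, -0.4]
[461.2, 261.2, 98.0, -0.2, -0.1, 0.1]
[0.46119497 0.26118316 0.098     ] [-0.23461963 -0.09725152  0.06732617] 4.8416999999999994 13.6417
```

View pics/th1.png

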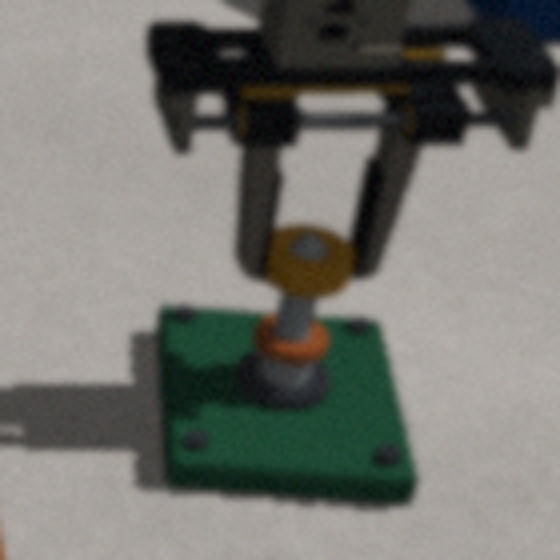

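The brass ring is on the arbor (crop: ring at (308,262), copper seat below at (292,337)). I'll lower it to the seat, release it, and fetch the aluminium ring.

```bash
python3 - <<'E'
from h import *
b=F(8); p=np.array([.4612,.2612,.074]); bot.line_to(p,max_speed=.06); print((F()-b).round(2))
p,f=lower(p,.045,b,.0015,fz=2.2); print("seat contact",p,f,bot.current_ee_pos(),bot.current_clock())
if f[2]>2.2:
    bot.set_gripper(OP(62)); bot.line_to(p+[0,0,.11-p[2]+.04],max_speed=.25)
    a=np.array([.5752,-.1042,0]); bot.goto(a+[0,0,.07],Y); bot.line_to(a+[0,0,.011])
    bot.set_gripper(0,20); print("w",bot.current_opening()*92,bot.current_ee_pos())
    bot.line_to(a+[0,0,.15],max_speed=.25); print("w",bot.current_opening()*92,bot.current_clock())
    cv2.imwrite("pics/th2.png",cv2.resize(bot.read_camera("scene")["pixels"][150:290,230:510],None,fx=2.8,fy=2.8,interpolation=cv2.INTER_CUBIC))
E
```

```text
[-0.03  0.36 -0.2 ]
[461.2, 261.2, 72.5, -0.3, 0.3, -0.4]
[461.2, 261.2, 71.0, -0.0, 0.0, -0.2]
[461.2, 261.2, 69.5, -0.5, 0.2, -0.2]
[461.2, 261.2, 68.0, 0.1, 0.3, 0.2]
[461.2, 261.2, 66.5, 0.1, -0.1, -0.0]
[461.2, 261.2, 65.0, 0.0, 0.7, -0.0]
[461.2, 261.2, 63.5, -0.1, 0.2, 0.1]
[461.2, 261.2, 62.0, 0.1, 1.0, -0.0]
[461.2, 261.2, 60.5, -0.3, 0.5, 0.4]
[461.2, 261.2, 59.0, -1.9, -0.7, 7.3]
seat contact [0.4612 0.2612 0.059 ] [-1.93446611 -0.74069641  7.26703624] [0.46151259 0.26130259 0.05970026] 17.175
w 46.83877911754086 [ 0.57558255 -0.10420063  0.01149419]
w 46.2908959246047 21.175
```

View pics/th2.png

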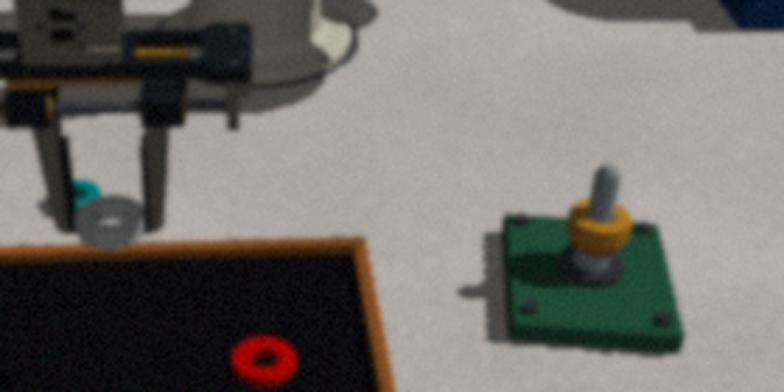

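The brass ring sits level on the seat (crop at (600,228)) and the aluminium ring is held level at (110,222).

```bash
cat > thread.py <<'E'
from h import *
def thread(zc):
    p=np.array([.4613,.2612,.150]); bot.goto(p,Y); p[2]=.125; bot.line_to(p); bot.hold(.2); b=F(8)
    p,f=lower(p,.101,b,.003,fz=6)
    if f[2]>6: print("JAM",p,f); return None
    p[2]=zc+.004; bot.line_to(p,max_speed=.06); print("mid",(F()-b).round(1))
    p,f=lower(p,zc-.006,b,.001,fz=2.)
    print("contact",p,f,bot.current_ee_pos(),bot.current_clock())
    return p if f[2]>2 else None
E
python3 - <<'E'
from thread import *
p=thread(.0777)
if p is not None:
    bot.set_gripper(OP(62)); p[2]=.15; bot.line_to(p,max_speed=.25)
    a=np.array([.558,-.0002,0]); bot.goto(a+[0,0,.07],Y); bot.line_to(a+[0,0,.0105])
    bot.set_gripper(0,15); print("w",bot.current_opening()*92,bot.current_ee_pos())
    bot.line_to(a+[0,0,.15],max_speed=.25); print("w",bot.current_opening()*92,bot.current_clock())
    cv2.imwrite("pics/th3.png",cv2.resize(bot.read_camera("scene")["pixels"][150:290,230:510],None,fx=2.8,fy=2.8,interpolation=cv2.INTER_CUBIC))
E
```

```text
[461.3, 261.2, 122.0, -0.1, -0.0, 0.1]
[461.3, 261.2, 119.0, 0.5, 0.1, -0.1]
[461.3, 261.2, 116.0, 0.2, 0.1, 0.0]
[461.3, 261.2, 113.0, 0.1, 0.1, 0.2]
[461.3, 261.2, 110.0, 0.6, -0.7, 0.2]
[461.3, 261.2, 107.0, -0.2, -0.3, -0.1]
[461.3, 261.2, 104.0, 0.6, -0.4, -0.3]
[461.3, 261.2, 101.0, 0.2, -0.5, 0.3]
mid [-0.1  0.2  0.7]
[461.3, 261.2, 80.7, 0.5, -0.2, -0.0]
[461.3, 261.2, 79.7, 0.2, 0.2, 0.0]
[461.3, 261.2, 78.7, 0.0, -0.1, -0.2]
[461.3, 261.2, 77.7, 0.5, 0.1, 0.8]
[461.3, 261.2, 76.7, -1.5, -0.5, 5.7]
contact [0.4613 0.2612 0.0767] [-1.47119996 -0.51740521  5.71668589] [0.46154492 0.26125868 0.07726748] 27.425
w 47.18780082651829 [ 5.58289264e-01 -1.33362889e-05  1.08852355e-02]
w 47.67925870186788 31.0417
```

View pics/th3.png

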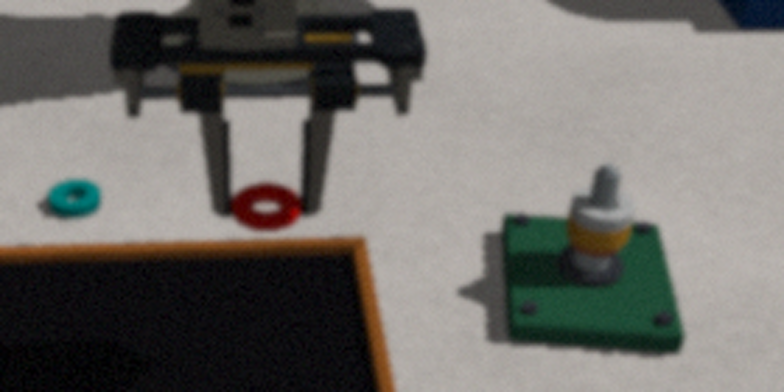

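The aluminium ring is down on the brass one (crop at (600,212)) and the red ring is held level at (266,206). Next I thread the red ring, then press with half-open fingers straddling the arbor.

```bash
python3 - <<'E'
from thread import *
p=thread(.0900)
if p is not None:
    bot.set_gripper(OP(62)); p[2]=.118; bot.line_to(p,max_speed=.15)
    bot.set_gripper(OP(30)); bot.hold(.2); b=F(8); print("gap",bot.current_opening()*92,bot.current_clock())
    cv2.imwrite("pics/th4.png",cv2.resize(bot.read_camera("scene")["pixels"][150:290,370:510],None,fx=4,fy=4,interpolation=cv2.INTER_CUBIC))
E
```

```text
[461.3, 261.2, 122.0, -0.3, 0.0, -0.1]
[461.3, 261.2, 119.0, 0.1, -0.1, -0.1]
[461.3, 261.2, 116.0, 0.0, -0.1, -0.4]
[461.3, 261.2, 113.0, -0.2, -0.5, -0.1]
[461.3, 261.2, 110.0, 0.2, -0.3, -0.2]
[461.3, 261.2, 107.0, 0.1, -0.0, 0.3]
[461.3, 261.2, 104.0, -0.1, -0.2, -0.1]
[461.3, 261.2, 101.0, -0.2, 0.2, -0.0]
mid [-0.4  0.1  0.4]
[461.3, 261.2, 93.0, -0.0, 0.1, -0.1]
[461.3, 261.2, 92.0, -0.6, -0.2, 0.4]
[461.3, 261.2, 91.0, 0.2, 0.2, -0.3]
[461.3, 261.2, 90.0, -0.2, -0.2, -0.1]
[461.3, 261.2, 89.0, -1.3, -0.3, 3.8]
contact [0.4613 0.2612 0.089 ] [-1.27963683 -0.26962619  3.79819153] [0.46151664 0.26125197 0.08942422] 36.7333
gap 30.214809925052027 38.3833
```

View pics/th4.png

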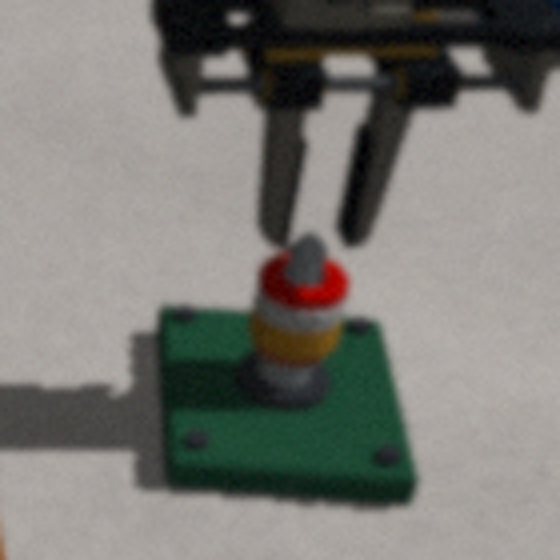

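All three rings are stacked brass, aluminium, red (crop around (303,300)), and the fingers straddle the arbor above. Now the press.

```bash
python3 - <<'E'
from h import *
b=F(10); p=np.array([.4613,.2612,.100]); bot.line_to(p,max_speed=.05)
log=[];f=0;on=None
while p[2]>.075 and f<13:
    p[2]-=.0005 if f<9 else .0003
    bot.line_to(p,max_speed=.02); f=(F(3)-b)[2]; log.append((round(p[2]*1e3,1),round(f,1),round(bot.current_ee_pos()[2]*1e3,1)))
print(log)
t0=None; h=[]
for i in range(60):
    f=(F(3)-b)[2]; h.append(round(f,1))
    if f>15.5 and t0 is None: t0=bot.current_clock()
    if t0 and bot.current_clock()-t0>1.3: break
    e=18-f
    if abs(e)>1.5: p[2]-=np.clip(e*4e-5,-.0003,.0003); bot.line_to(p,max_speed=.02)
    else: bot.hold(.05)
print(h,p,bot.current_ee_pos(),bot.current_clock())
E
```

```text
[(np.float64(99.5), np.float64(-0.5), np.float64(99.7)), (np.float64(99.0), np.float64(-0.5), np.float64(99.0)), (np.float64(98.5), np.float64(-0.5), np.float64(98.4)), (np.float64(98.0), np.float64(-0.2), np.float64(98.0)), (np.float64(97.5), np.float64(-0.1), np.float64(97.4)), (np.float64(97.0), np.float64(-0.1), np.float64(97.0)), (np.float64(96.5), np.float64(0.2), np.float64(96.5)), (np.float64(96.0), np.float64(-0.2), np.float64(96.0)), (np.float64(95.5), np.float64(4.8), np.float64(95.9)), (np.float64(95.0), np.float64(5.7), np.float64(95.5)), (np.float64(94.5), np.float64(6.0), np.float64(95.1)), (np.float64(94.0), np.float64(5.8), np.float64(94.6)), (np.float64(93.5), np.float64(6.1), np.float64(94.0)), (np.float64(93.0), np.float64(5.9), np.float64(93.5)), (np.float64(92.5), np.float64(6.3), np.float64(93.0)), (np.float64(92.0), np.float64(6.0), np.float64(92.5)), (np.float64(91.5), np.float64(5.9), np.float64(92.1)), (np.float64(91.0), np.float64(6.0), np.float64(91.6)), (np.float64(90.5), np.float64(5.6), np.float64(91.1)), (np.float64(90.0), np.float64(5.7), np.float64(90.5)), (np.float64(89.5), np.float64(5.6), np.float64(90.1)), (np.float64(89.0), np.float64(8.7), np.float64(90.0)), (np.float64(88.5), np.float64(11.8), np.float64(89.9)), (np.float64(88.2), np.float64(13.5), np.float64(89.9))]
[np.float64(13.3), np.float64(14.1), np.float64(15.9), np.float64(16.1), np.float64(17.0), np.float64(16.6), np.float64(16.6), np.float64(16.5), np.float64(16.6), np.float64(16.2), np.float64(17.3), np.float64(16.7), np.float64(16.7)] [0.4613     0.2612     0.08762363] [0.46169968 0.26127763 0.0899285 ] 47.55
```

The seat slid at about 6 N for 6 mm, then came up hard on the stop. I held about 20 N on the seat (16.6 N push plus the rings' weight) for 1.3 s. Now I retreat and check.

```bash
python3 - <<'E'
from h import *
bot.line_to([.4613,.2612,.20],max_speed=.1); bot.set_gripper(1.0); bot.line_to([.4613,.2612,.26]); bot.hold(.3)
print(bot.current_contact_force(),bot.current_clock())
cv2.imwrite("pics/end.png",cv2.resize(bot.read_camera("scene")["pixels"][190:400,200:510],None,fx=2.5,fy=2.5,interpolation=cv2.INTER_CUBIC))
E
```

```text
[-0.8585114  -0.24744432  0.31229398] 50.6833
```

View pics/end.png

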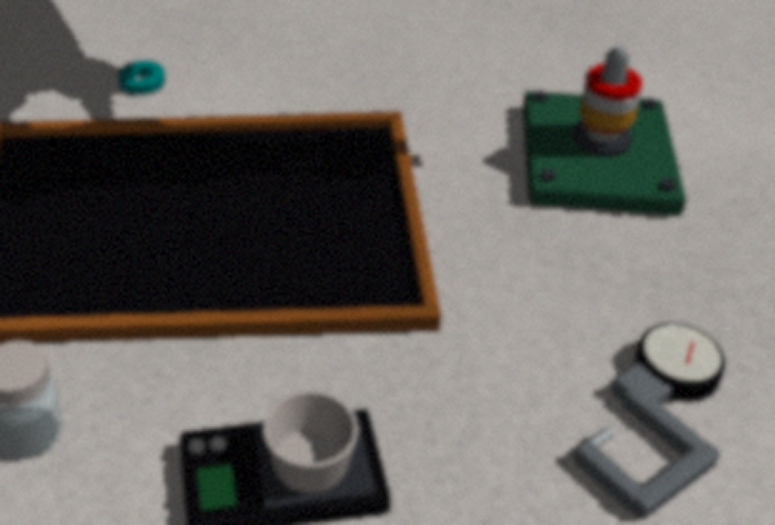

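The stack stands level on the arbor (crop at (612,100)), the gripper is clear, and the cup, gauge and jar are where they were.

```bash
python3 -c "
from workcell import bot
print(bot.job_done())"
```

```text
the job is handed in; nothing more can be done
None
```

I handed the job in at about 51 s: brass, aluminium and red rings are stacked on the arbor in that order, the seat was pressed about 6 mm down to its stop and held there at about 20 N for 1.3 s, and the cup, gauge and jar were left alone; the judge returned no verdict.

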